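Pulse the grinding cup on the blender base

TASK

Lift the steel blender jug off the red motor base by its top handle and set it down gently, upright and wholly on the round cork mat. Then put the grinding cup with the orange fin onto the base, its two lugs down through the two notches (fin in line with the white marks) until it is fully home, and twist it clockwise (seen from above) only half way, until the fin points at the green pulse marks, without ever going on to the lock click near the black marks; the collar is sprung, so finish while gripping the cup and holding it there at pulse. Do not drop the jug or the cup, and leave the other things on the worktop where they stand.

Things in the scene. Friction and masses are not known exactly. Their poses are not given: they have to be found in the camera images.
- base: red round motor base fixed to the worktop, 160 mm across at the foot, 143 mm at the top, 100 mm tall; origin: centre of underside. The jug first stands loose and centred on its flat top, hiding the socket. Mark pairs on the top, 54 to 69 mm from the axis: white at the base's +x and -x (entry), green 0.55 rad clockwise of white seen from above (pulse), black 1.10 rad clockwise (lock)
- socket (a point): centre of the socket floor, 84 mm above the worktop, 16 mm below the base's top; axes as the base's, z up. The mouth is 70 mm across between two silver lips (6.5 mm thick, flush with the top). Two entry notches in the lips, 18 mm wide or more and reaching 46 mm from the axis, lie along +x and -x, at the white marks
- collar (a joint): sprung collar in the socket, turned by the cup's lugs: 0 rad at rest (slots under the notches), grows clockwise seen from above; pulse about 0.52 (green marks), lock clicks in from 0.90, stop 1.06. Spring 0.3 N m/rad: returns to 0 when let go. It lags the cup by 0.03 to 0.08 rad (play). Once turned, the lugs run under the lips and the cup cannot be lifted out
- collar_slots (a point): centre of the collar's floor, on the socket axis; turns with the collar; x passes through its two slots (each 16 mm wide between orange dogs 7 mm tall, 36 to 44 mm from the axis)
- jug: closed steel jug, black lid, 100 mm across, 0.4 to 0.8 kg; flat foot, origin: centre of underside, z up. Black carry handle arched over the lid: a straight bar along the jug's y, 16 mm wide (x), 14 mm high, 66 mm free between its posts, centre line 178 mm above the origin, 35 mm of free room below the bar. Pinch it along x from above; the weight hangs right below
- jug_grip (a point): centre of the jug's handle bar, 178 mm above the jug's underside, axes as the jug's
- mat: round cork mat fixed on the worktop, 160 mm across, 6 mm thick; origin at the centre of its underside
- cup: grinding cup, steel on a black foot, 66 mm across, 92 mm tall, 0.2 to 0.3 kg; origin: centre of underside, z up; stands on the worktop. Foot bevelled in its lowest 5 mm; two orange lugs at +x and -x, 12 mm wide, 1 to 7 mm up, reaching 42.5 mm from the axis. Orange fin grip on top along x, 54 mm long, 20 mm thick (y), 60 to 92 mm up. Same after a half turn. Home: underside on the socket floor
- cup_fin (a point): point on the cup's axis in the fin, 82 mm above the cup's underside, axes as the cup's
- salt: bystander: salt jar, amber glass with white cap, 44 mm across, 65 mm tall; origin at the centre of its underside
- spare_lid: bystander: low round green storage lid with a small knob, 68 mm across, 26 mm tall (not part of the job); origin at the centre of its underside
- spice: bystander: spice jar with red cap, 42 mm across, 70 mm tall; origin at the centre of its underside
- mill: bystander: small dark wooden pepper mill, 44 mm across, 80 mm tall; origin at the centre of its underside
- mug: bystander: blue mug, 80 mm across, 92 mm tall, handle at its +y; origin at the centre of its underside
- soap: bystander: green soap pump bottle, 56 mm across, 130 mm tall; origin at the centre of its underside
- bowl: bystander: white bowl, 124 mm across, 50 mm tall; origin at the centre of its underside
Mind the look-alikes: they are no part of the job. Leave any pink, purple or turquoise look-alike of the jug alone.

How it is judged:
By the outcome, as a careful person would: the job done as asked, in the order asked, and still so for the second after the job is handed in, while the arm keeps its last pose, push and grip.
It also fails if it takes over 64 s, if anything falls off the work surface, if the arm or the gripper's body presses on something with over 40 N, if the wrist force passes 120 N, or if a joint passes its speed limit or range.

ROBOT

A 6-joint arm with a two-finger parallel gripper is mounted at the origin on the work surface. World frame = base frame: x ahead of the robot, y to its left, z up, the work surface at z = 0. Lengths are in m, angles in rad, forces in N, time in s.
With the tool pointing down it reaches from about 0.325 to 0.925 m from the base axis. Payload 3.1 kg.
Tool frame: the origin (TCP) lies where the fingers leave the gripper's body, on its centre line; the fingertips stand robot.nose_length ahead of it and the grasp point (between the pads) lies 54 mm ahead of it (robot.nose_length is the distance from the TCP to the fingertips, in m); z points along the fingers, y is the line along which they close (so a half turn about z gives the same grasp; the last joint's range is limited). The gripper opens to 85 mm and grips with 20 to 120 N. Pads are 22 mm wide; open, the fingers measure 114 mm over their backs; the gripper's body (76 mm by 85 mm) begins 54 mm behind the grasp point. The pads swing forward as they close: fully open they stand 13 mm farther back than shut.
Start: joints at [1.069, 0.217, 1.613, -0, 1.311, -0.112], TCP at [0.237, 0.578, 0.304] pointing down, gripper open.
Joint ranges: [-2.75, 2.75], [-0.78, 2.1], [0.31, 2.55], [-1.13, 4.27], [0.13, 2.63], [-2.58, 2.58]. Speed limits (rad/s): [2.79, 2.79, 3.14, 3.14, 3.14, 3.14].

INTERFACE

Orientations are given as a 3x3 rotation matrix whose columns are the frame's x, y, z axes.
In Python, from rig import robot gives the robot as it stands.
- The arm moves only by the tool servo_tool, never from a script. Its argument "deltas" is a list of rows, each a list of 6 numbers: the shift along the tool's x, y, z in cm, then the turn, a rotation vector about the tool's x, y, z in rad. A call has 1 to 8 rows; each row shifts and turns the commanded pose from where the row before left it, along the tool's axes as they then stand; what a row does not reach is not made up. A row lasts 1/10 s, in which the tool goes at most 50 mm and 8.59 degrees, less where a joint would pass 70% of its speed; a pose out of reach is approached as far as the arm can. A call with a gripper value outside its range is refused whole. "fingers" is the opening, from -1 (shut) to 1 (fully open), set as the call begins (left out, the last holds). The fingers move at their own pace and stop on an object; the grip force is fixed at half the most. Time passes only in rows, so rows that do not move let the fingers close. It gives the time, the measured TCP pose, the force, the opening and the grip force at its end, in the units of the state.
- robot.get_state(): the state, without advancing time (a new reading comes with each control period).
- robot.read_camera(name): name is "scene" or "top" or "wrist"; returns (picture, depth): 400x640x3 uint8, red, green, blue; 400x640 float32, m along the optical axis (not along the pixel's ray), 0 where there is no reading.
- robot.calibration(name): a dict with "mtx" (3x3 intrinsics, pixels), "k1" (the pictures are not rectified: a ray, as slopes to the right and down, at radius r is drawn at 1 + k1 r^2 times it, then the intrinsics apply), "world_from_camera" (4x4, takes a point from camera to world coordinates). Camera axes: x right, y down, z forward; pixel columns grow to the right and rows downward; lengths in m; the calibration is good to about 2 mm. A picture is of the moment at which its call begins: read the wrist's pose just before it. calibration takes no time and is no camera call; for the wrist camera it gives the pose at the moment of the call.
- robot.job_done(): hands the job in; it is judged then, once.
The state is a dict: "t": time; "joint_positions": joint angles; "qvel": joint speeds; "effort": joint torques, N m; "ee_pos": TCP position; "eef_rot": TCP orientation; "wrist_force": force on the tool from outside, world axes, zero at the start; "ft_torque": the same for the moment, N m; "width": finger opening in m; "finger_force": force on a finger pad.
Only numpy, scipy, OpenCV 4.12 (cv2) and the standard library are available. Lean on these libraries where they do the work, as an engineer would, in place of code of your own. Each camera call takes 0.05 s, during which the arm holds its last target. There are 200 camera calls.

## Working session

There is one attempt and no reset: what is moved stays moved. The work goes in short steps, Python scripts to look and compute and a tool call to move; the robot and the scene stay as the last step left them, time stands still between calls to the robot, and variables do not carry over. Pictures are saved under pics/ and viewed, at most 10 in all, crops included, and the job is handed in when it is done.

Besides the shell and the picture viewer there is one more tool, called after "Call:" as name(argument=value, ...) on one line, values as JSON. servo_tool: Moves the arm, as the interface text tells. Its arguments: {"type":"object","properties":{"deltas":{"type":"array"},"fingers":{"type":"number"}},"required":["deltas"]}

```bash
mkdir -p pics
cat > h.py <<'E'
import numpy as np, cv2
from rig import robot
def snap(n,tag):
    c=robot.calibration(n); p,d=robot.read_camera(n)
    np.savez(f'pics/{tag}.npz',p=p,d=d,m=c['mtx'],k=c['k1'],T=c['world_from_camera'])
    cv2.imwrite(f'pics/{tag}.png',p[...,::-1]); return p,d
def world(tag,uv=None):
    z=np.load(f'pics/{tag}.npz'); d=z['d'];m=z['m'];k=float(z['k']);T=z['T']
    v,u=np.mgrid[:d.shape[0],:d.shape[1]].astype(float)
    a=(u-m[0,2])/m[0,0]; b=(v-m[1,2])/m[1,1]; x,y=a.copy(),b.copy()
    for _ in range(6):
        s=1+k*(x*x+y*y); x,y=a/s,b/s
    W=np.stack([x*d,y*d,d],-1)@T[:3,:3].T+T[:3,3]
    return W,z['p'],d
E
python3 - <<'E'
from h import *
for n in('scene','top'): snap(n,n+'0')
s=robot.get_state(); print(s['t'],s['ee_pos'],s['eef_rot'],s['width'],robot.nose_length)
for n in('scene','top'): print(robot.calibration(n)['world_from_camera'].round(3).tolist())
E
```

```text
0.1 [0.23720745 0.57761661 0.30270489] [[-9.24975814e-01  3.80024470e-01 -1.07032871e-03]
 [ 3.80025874e-01  9.24973964e-01 -1.87093316e-03]
 [ 2.79025806e-04 -2.13732052e-03 -9.99997677e-01]] 0.08557190153437925 0.0726
[[-0.45, 0.723, -0.524, 1.128], [0.893, 0.353, -0.28, 0.244], [-0.017, -0.594, -0.804, 1.068], [0.0, 0.0, 0.0, 1.0]]
[[-0.006, -0.996, 0.087, 0.417], [-1.0, 0.005, -0.005, -0.059], [0.004, -0.087, -0.996, 1.248], [0.0, 0.0, 0.0, 1.0]]
```

View pics/top0.png

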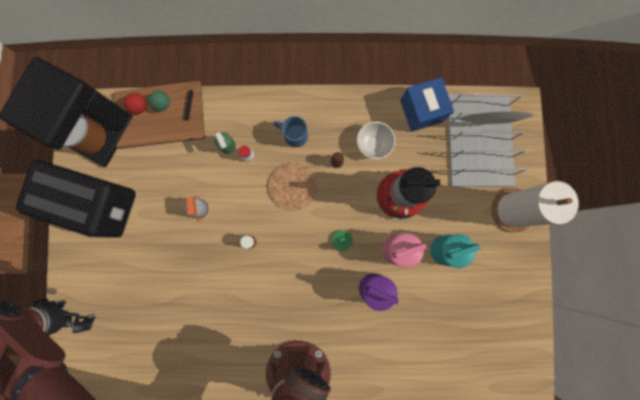

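View pics/scene0.png

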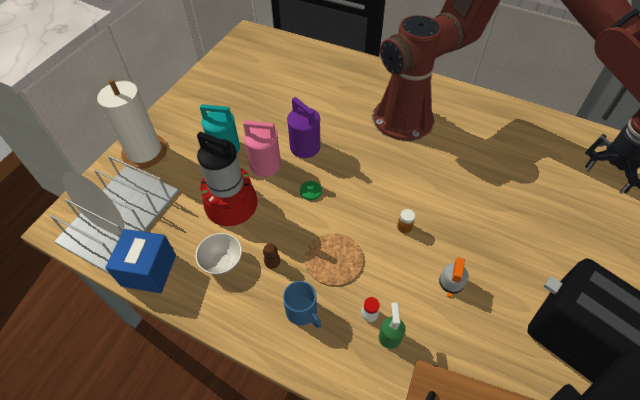

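The top view shows the base with the jug at about (410,190), the mat at (292,186) and the cup at (197,207). The pink, teal and purple look-alike jugs stand on the near side of the base.

Run:
```python
from h import *
def pca(P):
    c=P[:,:2].mean(0); w,v=np.linalg.eigh(np.cov((P[:,:2]-c).T)); return c.round(4),P[:,:2].min(0).round(3),P[:,:2].max(0).round(3),'ang',round(float(np.arctan2(v[1,1],v[0,1])),3),'len',(np.sqrt(w*12)).round(3)
for t in('top0','scene0'):
    W,p,d=world(t); ok=d>0
    approx={}
    for n,(u,v) in (dict(jug=(415,188),mat=(300,200),cup=(197,207)) if t=='top0' else dict(jug=(218,150),mat=(335,265),cup=(457,270))).items():
        print(t,n,W[v,u].round(3))
    hsv=cv2.cvtColor(p,cv2.COLOR_RGB2HSV)
    x,y,z=W[...,0],W[...,1],W[...,2]
    near=lambda a,b,r: ok&(np.hypot(x-a,y-b)<r)
    J=(0.40,-0.30)
    m=near(.42,-.32,.12)&(z>.268)&(z<.30); print(' bar',m.sum(),pca(W[m]),np.median(z[m]))
    m=ok&(hsv[...,0]>3)&(hsv[...,0]<14)&(hsv[...,1]>180)&(hsv[...,2]>120)&(z>.07)&(z<.1)&(y>.2)&(y<.5); print(' fin',m.sum(),pca(W[m]) if m.sum()>5 else'',np.median(z[m]))
    m=ok&(z>.002)&(z<.012)&(hsv[...,0]<25)
    # mat: 
    mm=near(.43,.07,.11)&(z>.003)&(z<.012); print(' mat',mm.sum(),pca(W[mm]))
```

```text
top0 jug [ 0.561 -0.328  0.234]
top0 mat [ 0.555 -0.009  0.004]
top0 cup [0.529 0.313 0.059]<stdin>:3: RuntimeWarning: Mean of empty slice.
  ret = um.true_divide(
  avg = a.mean(axis, **keepdims_kw)
<stdin>:3: RuntimeWarning: Degrees of freedom <= 0 for slice
  c *= np.true_divide(1, fact)
  c *= np.true_divide(1, fact)
Traceback (most recent call last):
ValueError: zero-size array to reduction operation minimum which has no identity
```

```bash
cat > meas.py <<'E'
from h import *
def pca(P):
    if len(P)<5: return 'few'
    c=P[:,:2].mean(0); w,v=np.linalg.eigh(np.cov((P[:,:2]-c).T)); return c.round(4),((P[:,:2].min(0)+P[:,:2].max(0))/2).round(3),'ang',round(float(np.arctan2(v[1,1],v[0,1])),3),'len',(np.sqrt(w*12)).round(3),'z',np.median(P[:,2]).round(3)
E
python3 - <<'E'
from meas import *
for t in('top0','scene0'):
    W,p,d=world(t); ok=d>0
    hsv=cv2.cvtColor(p,cv2.COLOR_RGB2HSV)
    x,y,z=W[...,0],W[...,1],W[...,2]
    near=lambda a,b,r: ok&(np.hypot(x-a,y-b)<r)
    print(t)
    m=near(.56,-.33,.08)&(z>.276)&(z<.30); print(' bar',m.sum(),pca(W[m]))
    m=near(.56,-.33,.09)&(z>.235)&(z<.252); print(' lid',m.sum(),pca(W[m]))
    m=near(.56,-.33,.09)&(z>.092)&(z<.105); print(' basetop',m.sum(),pca(W[m]))
    m=near(.53,.31,.06)&(z>.08); print(' fin',m.sum(),pca(W[m]))
    m=near(.53,.31,.06)&(z>.05)&(z<.068); print(' cuptop',m.sum(),pca(W[m]))
    m=near(.58,.01,.11)&(z>.0035)&(z<.010); print(' mat',m.sum(),pca(W[m]))
    # tall neighbours
    print('maxz', [ (n,z[near(a,b,.06)].max().round(3)) for n,a,b in(('mill',.65,-.1),('bowl',.69,-.2))])
E
```

```text
top0
 bar 242 (array([ 0.5693, -0.3358]), array([ 0.57 , -0.336]), 'ang', 1.571, 'len', array([0.017, 0.091]), 'z', np.float64(0.283))
 lid 334 (array([ 0.5681, -0.3359]), array([ 0.57 , -0.335]), 'ang', 3.022, 'len', array([0.082, 0.09 ]), 'z', np.float64(0.236))
 basetop 541 (array([ 0.5538, -0.3132]), array([ 0.57 , -0.334]), 'ang', -2.583, 'len', array([0.098, 0.164]), 'z', np.float64(0.099))
 fin 131 (array([0.5284, 0.3245]), array([0.528, 0.325]), 'ang', -2.982, 'len', array([0.022, 0.055]), 'z', np.float64(0.091))
 cuptop 159 (array([0.529 , 0.3182]), array([0.529, 0.327]), 'ang', 1.879, 'len', array([0.053, 0.064]), 'z', np.float64(0.058))
 mat 1287 (array([0.5979, 0.016 ]), array([0.584, 0.011]), 'ang', -2.871, 'len', array([0.143, 0.145]), 'z', np.float64(0.006))
maxz [('mill', np.float64(0.083)), ('bowl', np.float64(0.08))]
scene0
 bar 205 (array([ 0.5743, -0.3338]), array([ 0.573, -0.336]), 'ang', 1.553, 'len', array([0.017, 0.091]), 'z', np.float64(0.282))
 lid 202 (array([ 0.582 , -0.3308]), array([ 0.576, -0.336]), 'ang', 1.585, 'len', array([0.059, 0.099]), 'z', np.float64(0.237))
 basetop 621 (array([ 0.5933, -0.3173]), array([ 0.572, -0.338]), 'ang', 2.375, 'len', array([0.1  , 0.155]), 'z', np.float64(0.099))
 fin 177 (array([0.5349, 0.3253]), array([0.532, 0.325]), 'ang', -3.027, 'len', array([0.021, 0.057]), 'z', np.float64(0.09))
 cuptop 287 (array([0.5387, 0.3253]), array([0.534, 0.326]), 'ang', 1.517, 'len', array([0.054, 0.065]), 'z', np.float64(0.057))
 mat 1739 (array([0.6037, 0.0164]), array([0.585, 0.005]), 'ang', 3.057, 'len', array([0.139, 0.141]), 'z', np.float64(0.005))
maxz [('mill', np.float64(0.084)), ('bowl', np.float64(0.078))]
```

Call:
servo_tool(deltas=[[0,0,-1.3,0,0,0.1475],[0,0,-1.3,0,0,0.1475],[0,0,-1.3,0,0,0.1475],[0,0,-1.3,0,0,0.1475],[0,0,-1.3,0,0,0.1475],[0,0,-1.3,0,0,0.1475],[0,0,-1.3,0,0,0.1475],[0,0,-1.3,0,0,0.1475]], fingers=1)

```text
t: 0.9
ee_pos: [0.2373, 0.5779, 0.4075]
eef_rot: [[0.005, 1.0, -0.001], [1.0, -0.005, -0.001], [-0.001, -0.001, -1.0]]
wrist_force: [0.6, -0.1, 0.1]
width: 0.0853
finger_force: 0.0
```

Call:
servo_tool(deltas=[[-3.8,2,0,0,0,0],[-3.8,2,0,0,0,0],[-3.8,2,0,0,0,0],[-3.8,2,0,0,0,0],[-3.8,2,0,0,0,0],[-3.8,2,0,0,0,0],[-3.8,2,0,0,0,0],[-3.8,2,0,0,0,0]])

```text
t: 1.7
ee_pos: [0.398, 0.2726, 0.4074]
eef_rot: [[-0.001, 1.0, -0.001], [1.0, 0.001, -0.0], [-0.0, -0.001, -1.0]]
wrist_force: [1.2, 0.3, 0.5]
width: 0.0853
finger_force: 0.0
```

Call:
servo_tool(deltas=[[-3.8,2,0,0,0,0],[-3.8,2,0,0,0,0],[-3.8,2,0,0,0,0],[-3.8,2,0,0,0,0],[-3.8,2,0,0,0,0],[-3.8,1,0,0,0,0],[-3.8,1,0,0,0,0],[-3.8,1,0,0,0,0]])

```text
t: 2.5
ee_pos: [0.5281, -0.0312, 0.4073]
eef_rot: [[-0.001, 1.0, -0.001], [1.0, 0.001, 0.0], [0.0, -0.001, -1.0]]
wrist_force: [0.2, -0.0, -0.0]
width: 0.0856
finger_force: 0.0
```

Call:
servo_tool(deltas=[[-3.8,0.6,0,0,0,0],[-3.8,0.6,0,0,0,0],[-3.8,0.6,0,0,0,0],[-3.8,0.6,0,0,0,0],[-3.8,0.6,0,0,0,0],[-3.8,0.6,0,0,0,0],[-3.8,0.7,0,0,0,0],[-3.8,0,0,0,0,0]])

```text
t: 3.3
ee_pos: [0.5716, -0.3349, 0.4068]
eef_rot: [[-0.001, 1.0, -0.001], [1.0, 0.001, 0.001], [0.001, -0.001, -1.0]]
wrist_force: [0.2, 0.1, -0.1]
width: 0.0853
finger_force: 0.0
```

Run:
```python
from meas import *
snap('wrist','w1'); print(robot.get_state()['ee_pos'])
W,p,d=world('w1'); z=W[...,2]
m=(d>0)&(z>.276)&(z<.295)&(np.hypot(W[...,0]-.57,W[...,1]+.336)<.07); print(m.sum(),pca(W[m]))
```

```text
[ 0.57036299 -0.34095967  0.40618862]
3179 (array([ 0.5707, -0.3329]), array([ 0.571, -0.336]), 'ang', 1.566, 'len', array([0.016, 0.089]), 'z', np.float64(0.285))
```

View pics/w1.png

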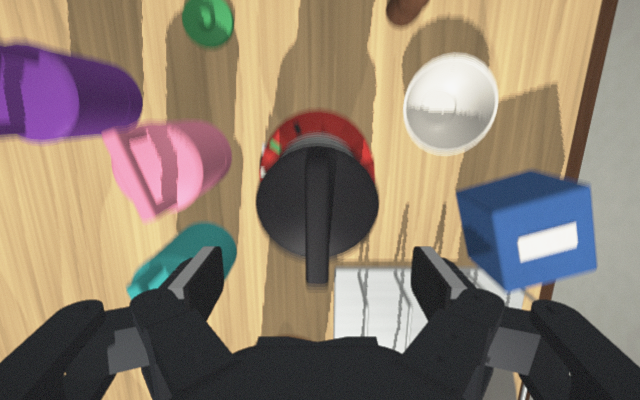

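The wrist view shows the bar from (318,150) to (318,283), centred between the open fingers, with the green mark at (273,147). Going down onto the bar.

Call:
servo_tool(deltas=[[0.5,0,1.5,0,0,0],[0,0,1.5,0,0,0],[0,0,1.5,0,0,0],[0,0,1.5,0,0,0],[0,0,1.0,0,0,0],[0,0,0.4,0,0,0],[0,0,0,0,0,0]])

```text
t: 4.05
ee_pos: [0.5712, -0.328, 0.333]
eef_rot: [[-0.001, 1.0, -0.001], [1.0, 0.001, 0.001], [0.001, -0.001, -1.0]]
wrist_force: [-0.4, -0.2, -0.2]
width: 0.0857
finger_force: 0.0
```

Call:
servo_tool(deltas=[[0,0,0,0,0,0],[0,0,0,0,0,0],[0,0,0,0,0,0],[0,0,0,0,0,0],[0,0,0,0,0,0],[0,0,0,0,0,0],[0,0,0,0,0,0],[0,0,0,0,0,0]], fingers=-1)

```text
t: 4.85
ee_pos: [0.5718, -0.3286, 0.3345]
eef_rot: [[-0.001, 1.0, 0.001], [1.0, 0.001, -0.001], [-0.001, 0.001, -1.0]]
wrist_force: [1.5, 0.7, 2.0]
width: 0.0145
finger_force: 61.3
```

Call:
servo_tool(deltas=[[0,0,-0.4,0,0,0],[0,0,-0.8,0,0,0],[0,0,-1.2,0,0,0],[0,0,-1.4,0,0,0],[0,0,-1.4,0,0,0],[0,0,-1.4,0,0,0],[0,0,-0.9,0,0,0],[0,0,-0.4,0,0,0]])

```text
t: 5.65
ee_pos: [0.5718, -0.3288, 0.4153]
eef_rot: [[-0.001, 1.0, 0.003], [1.0, 0.001, -0.002], [-0.002, 0.003, -1.0]]
wrist_force: [0.3, 0.5, -4.6]
width: 0.0148
finger_force: 60.4
```

Call:
servo_tool(deltas=[[0.8,0.1,0,0,0,0],[1.6,0.1,0,0,0,0],[2.4,0.2,0,0,0,0],[3,0.2,0,0,0,0],[3,0.2,0,0,0,0],[3,0.2,0,0,0,0],[3,0.2,0,0,0,0],[3,0.2,0,0,0,0]])

```text
t: 6.45
ee_pos: [0.5845, -0.1276, 0.4116]
eef_rot: [[-0.002, 1.0, -0.002], [1.0, 0.002, 0.002], [0.002, -0.002, -1.0]]
wrist_force: [0.2, 0.4, -4.0]
width: 0.0148
finger_force: 60.4
```

Call:
servo_tool(deltas=[[3,0.2,0,0,0,0],[3,0,0,0,0,0],[3,0,0,0,0,0],[2.5,0,0,0,0,0],[1.8,0,0,0,0,0],[1,0,0.5,0,0,0],[0.6,0,1,0,0,0],[0,0,1.5,0,0,0]])

```text
t: 7.25
ee_pos: [0.587, 0.0192, 0.3823]
eef_rot: [[-0.002, 1.0, 0.001], [1.0, 0.002, 0.0], [0.0, 0.001, -1.0]]
wrist_force: [0.5, -0.7, -4.0]
width: 0.0148
finger_force: 60.4
```

Run:
```python
from meas import *
snap('top','t2'); snap('scene','s2');snap('wrist','w2'); s=robot.get_state();print(s['t'],s['ee_pos'],s['width'],s['wrist_force'])
# mat outline by circle fit: boundary pixels of height step from initial top picture
import scipy.optimize as so
for t in('top0','scene0'):
    W,p,d=world(t); x,y,z=W[...,0],W[...,1],W[...,2]
    near=(np.hypot(x-.586,y-.01)<.12)&(d>0)
    m=near&(z>.003)&(z<.011)
    f=lambda c:-(m&(np.hypot(x-c[0],y-c[1])<.08)).sum()+ (m&(np.hypot(x-c[0],y-c[1])>=.08)).sum()
    g=[(f((a,b)),a,b) for a in np.arange(.56,.615,.003) for b in np.arange(-.02,.04,.003)]
    g.sort(); print(g[0],np.mean(g[:6],0))
W,p,d=world('s2'); x,y,z=W[...,0],W[...,1],W[...,2]
m=(np.hypot(x-.588,y-.01)<.09)&(d>0)&(z>.07)
print(z[m].min())
# red base region crop
cv2.imwrite('pics/c2.png',cv2.resize(np.load('pics/top'[0:5]+'t2.npz')['p'][150:230,370:450,::-1],None,fx=7,fy=7,interpolation=cv2.INTER_CUBIC))
```

```text
7.4 [0.58577993 0.01780169 0.3795899 ] 0.014496598542239652 [-0.0709166   0.37485306 -4.60009002]
(np.int64(-1266), np.float64(0.5990000000000001), np.float64(0.01599999999999999)) [-1.235e+03  6.005e-01  1.600e-02]
(np.int64(-1808), np.float64(0.6020000000000001), np.float64(0.01599999999999999)) [-1.77866667e+03  6.02500000e-01  1.65000000e-02]
0.1441677269049192
```

View pics/c2.png

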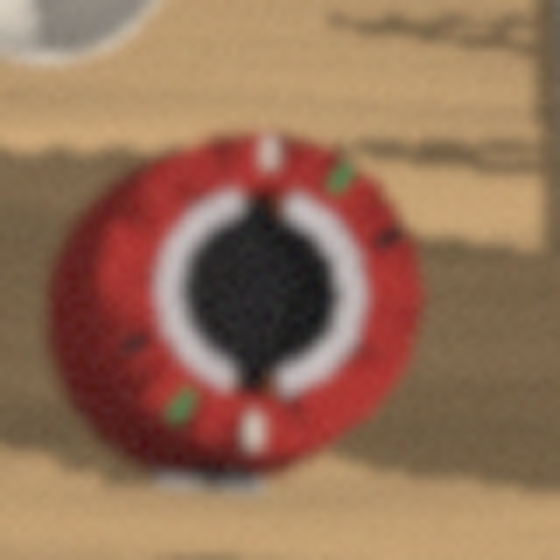

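View pics/s2.png

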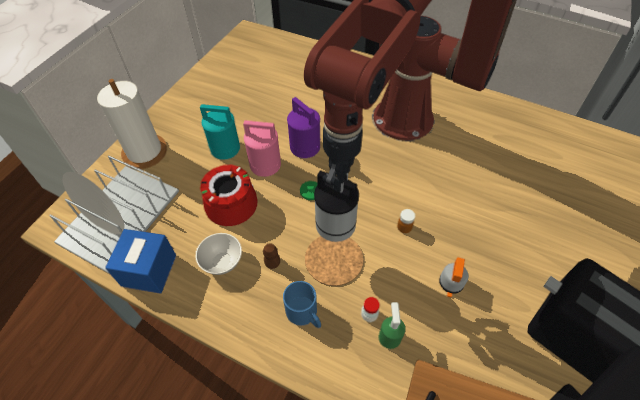

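Call:
servo_tool(deltas=[[0.3,0.5,1.5,0,0,0],[0.3,0.5,2,0,0,0],[0,0.4,2,0,0,0],[0,0,2,0,0,0],[0,0,2,0,0,0],[0,0,1.5,0,0,0],[0,0,1,0,0,0],[0,0,0.4,0,0,0]])

```text
t: 8.2
ee_pos: [0.6007, 0.0243, 0.2574]
eef_rot: [[-0.001, 1.0, -0.002], [1.0, 0.001, 0.0], [0.0, -0.002, -1.0]]
wrist_force: [-0.7, 0.5, -4.4]
width: 0.0148
finger_force: 60.4
```

Run:
```python
from meas import *
W,p,d=world('t2')
P=[]
for q in((268,153),(255,430),(341,176),(181,407),(240,200),(240,390)):
    u,v=370+q[0]/7-.43,150+q[1]/7-.43
    w=cv2.remap(W.astype(np.float32),np.float32([[u]]),np.float32([[v]]),1)[0,0]; P.append(w); print(w.round(4))
P=np.array(P); e=P[0]-P[1]; g=P[2]-P[3]
print('white',(P[0]+P[1])/2,np.linalg.norm(e),np.arctan2(e[1],e[0]),'green',(P[2]+P[3])/2,np.arctan2(g[1],g[0]),np.linalg.norm(g))
# base top ellipse: points z .095-.105 ring
x,y,z=W[...,0],W[...,1],W[...,2]
m=(np.hypot(x-.571,y+.336)<.085)&(z>.096)&(z<.106)&(d>0); print(pca(W[m]), np.median(z[m]))
```

```text
[ 0.6311 -0.3431  0.0996]
[ 0.5094 -0.3337  0.1006]
[ 0.6212 -0.3756  0.0978]
[ 0.5197 -0.3021  0.099 ]
[ 0.6121 -0.3326  0.0889]
[ 0.5286 -0.3318  0.0829]
white [ 0.57023895 -0.33839983  0.10014563] 0.12200031 -0.076329105 green [ 0.5704369  -0.3388244   0.09839658] -0.627053 0.12528563
(array([ 0.5685, -0.3375]), array([ 0.57 , -0.337]), 'ang', 1.645, 'len', array([0.136, 0.143]), 'z', np.float64(0.099)) 0.09907418429125492
```

Call:
servo_tool(deltas=[[0,0,0.4,0,0,0],[0,0,0.3,0,0,0],[0,0,0.3,0,0,0],[0,0,0.2,0,0,0],[0,0,0.1,0,0,0],[0,0,0,0,0,0],[0,0,0,0,0,0]])

```text
t: 8.9
ee_pos: [0.6011, 0.0245, 0.2461]
eef_rot: [[-0.001, 1.0, 0.0], [1.0, 0.001, -0.0], [-0.0, 0.0, -1.0]]
wrist_force: [-0.4, 1.0, -4.8]
width: 0.0149
finger_force: 60.4
```

Call:
servo_tool(deltas=[[0,0,0.2,0,0,0],[0,0,0.15,0,0,0],[0,0,0.1,0,0,0],[0,0,0,0,0,0]])

```text
t: 9.3
ee_pos: [0.6008, 0.0245, 0.241]
eef_rot: [[-0.001, 1.0, -0.001], [1.0, 0.001, 0.0], [0.0, -0.001, -1.0]]
wrist_force: [0.8, 0.7, -4.2]
width: 0.0148
finger_force: 60.4
```

Call:
servo_tool(deltas=[[0,0,0.1,0,0,0],[0,0,0,0,0,0]])

```text
t: 9.5
ee_pos: [0.6012, 0.0245, 0.2406]
eef_rot: [[-0.001, 1.0, 0.0], [1.0, 0.001, -0.0], [-0.0, 0.0, -1.0]]
wrist_force: [-0.6, 0.2, -4.3]
width: 0.0148
finger_force: 60.5
```

Call:
servo_tool(deltas=[[0,0,0.1,0,0,0],[0,0,0.1,0,0,0],[0,0,0,0,0,0]])

```text
t: 9.8
ee_pos: [0.6016, 0.0246, 0.2406]
eef_rot: [[-0.001, 1.0, 0.002], [1.0, 0.001, 0.0], [0.0, 0.002, -1.0]]
wrist_force: [-3.5, 0.8, 5.1]
width: 0.0151
finger_force: 61.6
```

Contact on the mat; release and rise.

Call:
servo_tool(deltas=[[0,0,0,0,0,0],[0,0,0,0,0,0],[0,0,0,0,0,0],[0,0,0,0,0,0],[0,0,0,0,0,0],[0,0,0,0,0,0]], fingers=1)

```text
t: 10.4
ee_pos: [0.6011, 0.0244, 0.2383]
eef_rot: [[-0.001, 1.0, -0.0], [1.0, 0.001, -0.0], [-0.0, -0.0, -1.0]]
wrist_force: [-0.1, 1.0, 0.5]
width: 0.085
finger_force: 0.0
```

Call:
servo_tool(deltas=[[0,0,-0.5,0,0,0],[0,0,-1,0,0,0],[0,0,-1.5,0,0,0],[0,0,-2,0,0,0],[0,0,-2,0,0,0],[0,0,-1,0,0,0],[0,0,0,0,0,0],[0,0,0,0,0,0]])

```text
t: 11.2
ee_pos: [0.6009, 0.0245, 0.3185]
eef_rot: [[-0.001, 1.0, 0.0], [1.0, 0.001, -0.0], [-0.0, 0.0, -1.0]]
wrist_force: [0.8, -0.7, -0.3]
width: 0.0853
finger_force: 0.0
```

Run:
```python
from meas import *
snap('scene','s3'); s=robot.get_state(); print(s['t'],s['ee_pos'],s['width'],s['joint_positions'].round(2))
W,p,d=world('s3'); x,y,z=W[...,0],W[...,1],W[...,2]
m=(np.hypot(x-.6,y-.016)<.1)&(d>0)&(z>.18)&(z<.2); print(pca(W[m]))
m=(np.hypot(x-.6,y-.016)<.1)&(d>0)&(z>.14)&(z<.16); print(pca(W[m]))
cv2.imwrite('pics/s3c.png',cv2.resize(p[140:320,240:400,::-1],None,fx=3,fy=3))
```

```text
11.25 [0.60056168 0.02454845 0.31760345] 0.08512009237726756 [-0.08  0.16  1.66 -0.    1.33 -0.08]
(array([0.6041, 0.0275]), array([0.602, 0.016]), 'ang', 1.623, 'len', array([0.016, 0.087]), 'z', np.float64(0.189))
(array([0.6116, 0.017 ]), array([0.603, 0.02 ]), 'ang', 1.584, 'len', array([0.069, 0.082]), 'z', np.float64(0.142))
```

View pics/s3c.png

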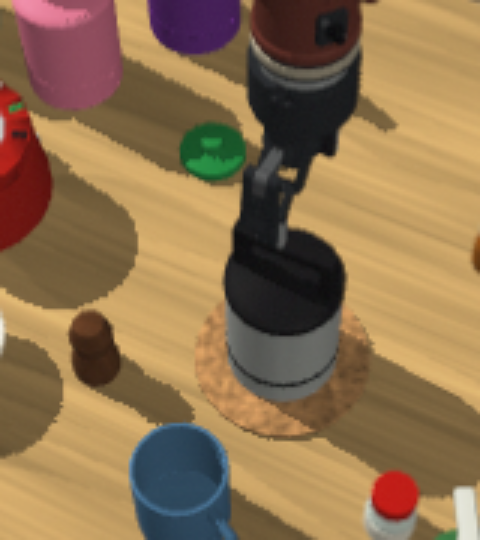

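Call:
servo_tool(deltas=[[3.8,-0.9,0,0,0,0],[3.8,-0.9,0,0,0,0],[3.8,-0.9,0,0,0,0],[3.8,-0.9,0,0,0,0],[3.8,-0.9,0,0,0,0],[3.8,-0.9,0,0,0,0],[3.8,-0.9,0,0,0,0],[3.4,-0.8,0,0,0,0]])

```text
t: 12.05
ee_pos: [0.5284, 0.3259, 0.3165]
eef_rot: [[-0.002, 1.0, -0.003], [1.0, 0.002, -0.001], [-0.001, -0.003, -1.0]]
wrist_force: [0.1, -0.4, 0.6]
width: 0.0856
finger_force: 0.0
```

Call:
servo_tool(deltas=[[0,0,0.7,0,0,-0.142],[0,0,0.7,0,0,-0.142],[0,0,0.7,0,0,-0.142],[0,0,0.7,0,0,-0.142],[0,0,0.7,0,0,-0.142],[0,0,0.7,0,0,-0.142],[0,0,0.7,0,0,-0.142],[0,0,0.7,0,0,-0.142]])

```text
t: 12.85
ee_pos: [0.5289, 0.324, 0.2602]
eef_rot: [[-0.91, 0.415, -0.003], [0.415, 0.91, -0.001], [0.002, -0.002, -1.0]]
wrist_force: [-0.2, 0.6, 0.1]
width: 0.0855
finger_force: 0.0
```

Call:
servo_tool(deltas=[[0,0,0.7,0,0,-0.142],[0,0,0.7,0,0,-0.142],[0,0,0.7,0,0,-0.142],[0,0,0.7,0,0,-0.142],[0,0,0,0,0,0],[0,0,0,0,0,0]])

```text
t: 13.45
ee_pos: [0.5291, 0.3241, 0.2331]
eef_rot: [[-0.991, -0.131, -0.002], [-0.131, 0.991, -0.001], [0.002, -0.001, -1.0]]
wrist_force: [0.6, -0.9, -0.0]
width: 0.0855
finger_force: 0.0
```

Run:
```python
from meas import *
snap('wrist','w4'); s=robot.get_state(); print(s['t'],s['ee_pos'],s['eef_rot'].round(3).tolist())
W,p,d=world('w4'); x,y,z=W[...,0],W[...,1],W[...,2]
n=(np.hypot(x-.53,y-.325)<.06)&(d>0)
m=n&(z>.085); print('fin',m.sum(),pca(W[m]))
q=cv2.minAreaRect(W[m][:,:2].astype(np.float32)*1000); print(q)
m=n&(z>.052)&(z<.066); print('top',m.sum(),pca(W[m]))
```

```text
13.5 [0.52946647 0.32430705 0.23381693] [[-0.991, -0.131, -0.001], [-0.131, 0.991, -0.0], [0.001, -0.0, -1.0]]
fin 38500 (array([0.5177, 0.3239]), array([0.53 , 0.325]), 'ang', 1.699, 'len', array([0.028, 0.118]), 'z', np.float64(0.24))
((530.3345336914062, 325.0380554199219), (54.02948760986328, 119.95508575439453), 7.719845771789551)
top 2718 (array([0.5254, 0.3261]), array([0.53 , 0.327]), 'ang', 1.727, 'len', array([0.052, 0.068]), 'z', np.float64(0.06))
```

View pics/w4.png

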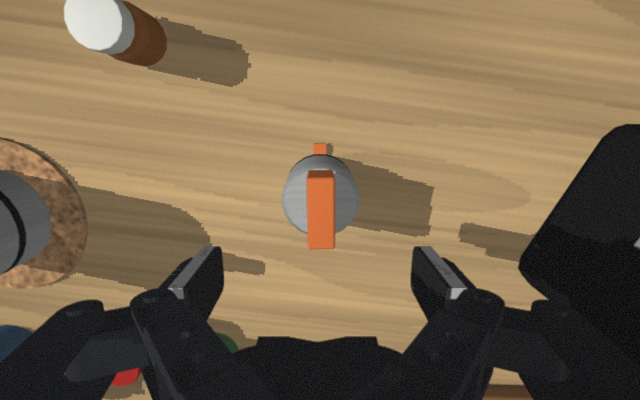

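The fin runs from (320,175) to (320,248), lined up with the tool axis and centred between the fingers. One fine fit before descending.

Run:
```python
from meas import *
W,p,d=world('w4'); x,y,z=W[...,0],W[...,1],W[...,2]
m=(np.hypot(x-.53,y-.325)<.06)&(d>0)&(z>.087)&(z<.097); print(m.sum(),pca(W[m]))
q=cv2.minAreaRect(W[m][:,:2].astype(np.float32)*1000); print(q)
```

```text
2056 (array([0.5288, 0.327 ]), array([0.53 , 0.327]), 'ang', -2.996, 'len', array([0.02 , 0.054]), 'z', np.float64(0.092))
((530.0140380859375, 327.0003662109375), (54.05002212524414, 19.92499542236328), 8.261533737182617)
```

Call:
servo_tool(deltas=[[-0.1,0.26,1.5,0,0,-0.013],[0,0,2,0,0,0],[0,0,2,0,0,0],[0,0,1.8,0,0,0],[0,0,1.3,0,0,0],[0,0,0.8,0,0,0],[0,0,0.4,0,0,0],[0,0,0,0,0,0]])

```text
t: 14.3
ee_pos: [0.5304, 0.3271, 0.1361]
eef_rot: [[-0.989, -0.147, -0.0], [-0.147, 0.989, -0.0], [0.0, -0.0, -1.0]]
wrist_force: [-0.7, 0.2, -0.1]
width: 0.0858
finger_force: 0.0
```

Call:
servo_tool(deltas=[[0,0,0,0,0,0],[0,0,0,0,0,0],[0,0,0,0,0,0],[0,0,0,0,0,0],[0,0,0,0,0,0],[0,0,0,0,0,0],[0,0,0,0,0,0]], fingers=-1)

```text
t: 15.0
ee_pos: [0.5308, 0.3272, 0.137]
eef_rot: [[-0.989, -0.147, 0.001], [-0.147, 0.989, 0.0], [-0.001, 0.0, -1.0]]
wrist_force: [0.1, -0.9, 2.8]
width: 0.0192
finger_force: 59.1
```

Call:
servo_tool(deltas=[[0,0,-1,0,0,0],[0,0,-3,0,0,0],[0,0,-4,0,0,0.045],[0,0,-4,0,0,0.045],[0,0,-4,0,0,0.045],[0,0,-4,0,0,0.045],[0,0,-4,0,0,0.044],[0,0,-2.3,0,0,0]])

```text
t: 15.8
ee_pos: [0.5307, 0.3275, 0.4039]
eef_rot: [[-0.997, 0.077, 0.004], [0.077, 0.997, 0.002], [-0.004, 0.003, -1.0]]
wrist_force: [0.9, -0.1, -1.2]
width: 0.0191
finger_force: 58.9
```

Call:
servo_tool(deltas=[[-0.5,-1.5,0,0,0,0],[-1,-3,0,0,0,0],[-1,-4,0,0,0,0],[-1,-4,0,0,0,0],[-1,-4,0,0,0,0],[-1,-4,0,0,0,0],[-1,-4,0,0,0,0],[-1,-4,0,0,0,0]])

```text
t: 16.6
ee_pos: [0.582, 0.0346, 0.3962]
eef_rot: [[-0.997, 0.077, -0.005], [0.077, 0.997, -0.0], [0.005, -0.001, -1.0]]
wrist_force: [1.1, -0.6, -2.0]
width: 0.0191
finger_force: 58.8
```

Call:
servo_tool(deltas=[[-1,-4,0,0,0,0],[-1,-4,0,0,0,0],[-1,-4,0,0,0,0],[-1,-4,0,0,0,0],[-1,-4,0,0,0,0],[-1,-4,0,0,0,0],[-1,-4,0,0,0,0],[-1,-4,0,0,0,0]])

```text
t: 17.4
ee_pos: [0.6369, -0.2902, 0.3958]
eef_rot: [[-0.997, 0.077, -0.005], [0.077, 0.997, 0.002], [0.005, 0.002, -1.0]]
wrist_force: [0.3, 0.2, -1.5]
width: 0.0195
finger_force: 58.8
```

Call:
servo_tool(deltas=[[-1,-3,0,0,0,0],[-0.8,-2,0,0,0,0],[0,0,0,0,0,0],[0,0,0,0,0,0]])

```text
t: 17.8
ee_pos: [0.6513, -0.3398, 0.396]
eef_rot: [[-0.997, 0.078, -0.005], [0.078, 0.997, 0.003], [0.005, 0.003, -1.0]]
wrist_force: [0.3, 0.2, -1.2]
width: 0.0193
finger_force: 59.0
```

Run:
```python
from meas import *
s=robot.get_state();snap('wrist','w5'); print(s['t'],s['ee_pos'],s['eef_rot'].round(3).tolist(),s['width'],s['joint_positions'].round(2))
```

```text
17.8 [ 0.65126008 -0.33976313  0.39599201] [[-0.997, 0.078, -0.005], [0.078, 0.997, 0.003], [0.005, 0.003, -1.0]] 0.019255103888646152 [-0.58  0.4   1.21  0.    1.53 -2.07]
```

View pics/w5.png

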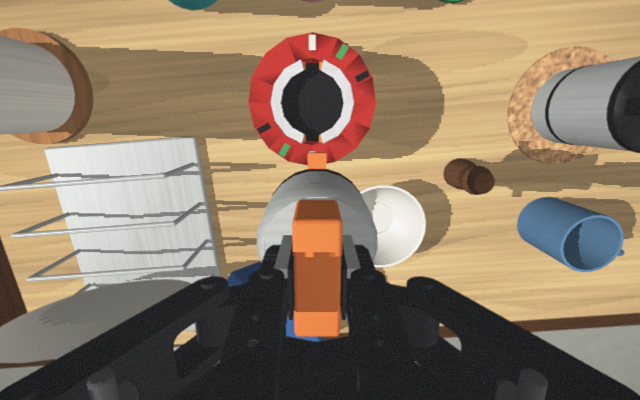

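Run:
```python
from meas import *
import scipy.optimize as so
W,p,d=world('w5'); x,y,z=W[...,0],W[...,1],W[...,2]
hsv=cv2.cvtColor(p,cv2.COLOR_RGB2HSV).astype(int); H,S,V=hsv[...,0],hsv[...,1],hsv[...,2]
r=np.hypot(x-.570,y+.338); top=(d>0)&(np.abs(z-.1)<.008)
def fit(P):
    return so.least_squares(lambda c:np.hypot(P[:,0]-c[0],P[:,1]-c[1])-c[2],[.57,-.338,.04],loss='soft_l1',f_scale=.002).x.round(4)
vv,uu=np.mgrid[:400,:640]
lip=top&(r<.052)&(S<60)&(V>130)&(vv<150)
print('lip',lip.sum(),np.median(z[lip]),fit(W[lip]))
red=top&(r<.085)&(S>120)&((H<8)|(H>172))
print('z red',np.median(z[red]))
# outer edge of top: extreme radius per angle
a=np.arctan2(y+.338,x-.57); E=[]
for k in np.arange(-3.1,3.1,.1):
    q=(red)&(np.abs(a-k)<.05)&(np.abs(z-.1)<.004)&(vv<155)
    if q.sum()>10:
        i=np.argmax(np.where(q,r,0)); E.append(W.reshape(-1,3)[i])
print('outer',fit(np.array(E)))
M={}
for n,m in dict(white=top&(r>.05)&(r<.072)&(S<70)&(V>150),green=top&(r>.05)&(r<.072)&(H>45)&(H<80)&(S>80)).items():
    k,l,st,c=cv2.connectedComponentsWithStats(m.astype(np.uint8))
    for i in range(1,k):
        if st[i,4]>25:
            P=W[l==i]; cc=P.mean(0); print(n,st[i,4],c[i].round(1),cc.round(4),'ang',np.arctan2(cc[1]+.338,cc[0]-.57).round(3))
# fin top & lug
s=robot.get_state()
O=(d>0)&(H<14)&(H>3)&(S>150)
m=O&(np.abs(z-(.396-.137+.092))<.006); print('fintop',m.sum(),pca(W[m]),cv2.minAreaRect(W[m][:,:2].astype(np.float32)*1000))
m=O&(z<.28)&(z>.24)&(vv<175); print('lug',m.sum(),pca(W[m]))
m=(d>0)&(S<60)&(np.abs(z-(.396-.137+.06))<.01)&(vv>165); print('cuptop',m.sum(),fit(W[m])if m.sum()>9 else'')
```

```text
lip 1957 0.09999047970441138 [ 0.5709 -0.3382  0.0407]
z red 0.10008174711555756
outer [ 0.5693 -0.3382  0.0695]
white 107 [312.   41.9] [ 0.5096 -0.3326  0.1007] ang 3.053
green 88 [341.8  51.1] [ 0.5211 -0.3016  0.1009] ang 2.501
green 67 [284.  149.7] [ 0.6206 -0.3743  0.1008] ang -0.622
fintop 5666 (array([ 0.6476, -0.3389]), array([ 0.65 , -0.339]), 'ang', 3.065, 'len', array([0.019, 0.054]), 'z', np.float64(0.351)) ((650.2752685546875, -339.0164489746094), (20.509565353393555, 54.25353240966797), 85.41348266601562)
lug 321 (array([ 0.6128, -0.3364]), array([ 0.613, -0.336]), 'ang', 1.504, 'len', array([0.011, 0.012]), 'z', np.float64(0.266))
cuptop 3818 [-1558.2263   115.8928  1563.1869]
```

Call:
servo_tool(deltas=[[1.5,-0.1,0,0.0026,-0.005,0.005],[2.5,-0.2,0,0,0,0],[2.2,-0.14,1,0,0,0],[1.2,-0.1,2,0,0,0],[0.5,0,3,0,0,0],[0,0,3,0,0,0],[0,0,2.5,0,0,0],[0,0,1.5,0,0,0]])

```text
t: 18.65
ee_pos: [0.5726, -0.3363, 0.2659]
eef_rot: [[-0.997, 0.08, 0.001], [0.08, 0.997, 0.0], [-0.001, 0.0, -1.0]]
wrist_force: [0.1, 0.4, -1.6]
width: 0.0191
finger_force: 59.0
```

Call:
servo_tool(deltas=[[0,0,1,0,0,0],[0,0,0.4,0,0,0],[0,0,0,0,0,0],[0,0,0,0,0,0]])

```text
t: 19.05
ee_pos: [0.5749, -0.3391, 0.2567]
eef_rot: [[-0.997, 0.082, 0.007], [0.082, 0.997, -0.005], [-0.007, -0.004, -1.0]]
wrist_force: [0.9, -1.3, -1.1]
width: 0.0195
finger_force: 59.0
```

Run:
```python
from meas import *
s=robot.get_state();print(s['t'],s['ee_pos'],s['eef_rot'].round(4).tolist(),s['wrist_force'],s['ft_torque'])
```

```text
19.05 [ 0.57487107 -0.33906172  0.25674277] [[-0.9966, 0.0816, 0.007], [0.0816, 0.9967, -0.0046], [-0.0073, -0.004, -1.0]] [ 0.86216261 -1.34792552 -1.13321148] [-0.07193868 -0.04858854 -0.03055298]
```

Call:
servo_tool(deltas=[[0,0,0,0,0,0],[0,0,0,0,0,0],[0,0,0,0,0,0]])

```text
t: 19.35
ee_pos: [0.5743, -0.3389, 0.2558]
eef_rot: [[-0.997, 0.082, 0.006], [0.082, 0.997, -0.004], [-0.006, -0.003, -1.0]]
wrist_force: [-0.7, -0.4, -1.7]
width: 0.019
finger_force: 59.0
```

Run:
```python
from meas import *
snap('scene','s6');snap('wrist','w6')
s=robot.get_state();print(s['t'],s['ee_pos'],s['eef_rot'].round(4).tolist(),s['wrist_force'],s['ft_torque'])
p=np.load('pics/s6.npz')['p'][100:240,170:300,::-1]; q=np.load('pics/w6.npz')['p'][:,:,::-1]
a=cv2.resize(p,(400,430),interpolation=cv2.INTER_CUBIC); b=cv2.resize(q[90:350,200:440],(397,430),interpolation=cv2.INTER_CUBIC)
cv2.imwrite('pics/c6.png',np.hstack([a,b]))
```

```text
19.45 [ 0.57418234 -0.33873242  0.25537707] [[-0.9966, 0.0818, 0.0051], [0.0818, 0.9966, -0.0032], [-0.0053, -0.0028, -1.0]] [-0.60136037 -0.22791703 -2.73534042] [ 0.00354444  0.02306192 -0.04277356]
```

View pics/c6.png

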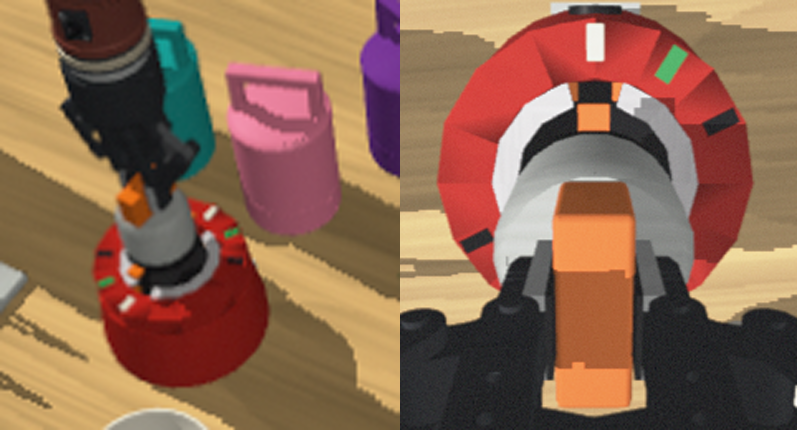

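Call:
servo_tool(deltas=[[0.3,0,0,0,0,0],[0,0,0,0,0,0],[0,0,0,0,0,0],[0,0,0,0,0,0],[0,0,0,0,0,0],[0,0,0,0,0,0],[0,0,0,0,0,0],[0,0,0,0,0,0]])

```text
t: 20.25
ee_pos: [0.5712, -0.3384, 0.2551]
eef_rot: [[-0.997, 0.082, 0.005], [0.082, 0.997, -0.003], [-0.005, -0.003, -1.0]]
wrist_force: [0.0, -0.6, -1.7]
width: 0.019
finger_force: 59.0
```

Run:
```python
from meas import *
s=robot.get_state();print(s['t'],s['ee_pos'],s['eef_rot'].round(4).tolist())
snap('wrist','w7')
W,p,d=world('w7'); x,y,z=W[...,0],W[...,1],W[...,2]
hsv=cv2.cvtColor(p,cv2.COLOR_RGB2HSV).astype(int); H,S,V=hsv[...,0],hsv[...,1],hsv[...,2]
vv,uu=np.mgrid[:400,:640]
O=(d>0)&(H<14)&(H>3)&(S>150)&(V>90)
m=O&(vv<175)&(z>.115)&(z<.135); P=W[m]; print('lug',m.sum(),P.min(0).round(4),P.max(0).round(4),P.mean(0).round(4))
r=np.hypot(x-.5708,y+.3382); top=(d>0)&(np.abs(z-.1)<.006)
w=top&(r>.05)&(r<.072)&(S<70)&(V>150); print('white',w.sum(),W[w].mean(0).round(4))
g=top&(r>.05)&(r<.072)&(H>45)&(H<80)&(S>80); print('green',g.sum(),W[g].mean(0).round(4))
m=O&(z>.27)
zt=s['ee_pos'][2]-.137
m=O&(np.abs(z-zt-.092)<.005);print('fintop',m.sum(),cv2.minAreaRect(W[m][:,:2].astype(np.float32)*1000))
```

```text
20.25 [ 0.57116614 -0.3383937   0.25506817] [[-0.9966, 0.0817, 0.0048], [0.0817, 0.9967, -0.003], [-0.005, -0.0026, -1.0]]
lug 337 [ 0.5286 -0.342   0.1205] [ 0.54   -0.3297  0.1289] [ 0.5339 -0.3358  0.125 ]
white 248 [ 0.5095 -0.3332  0.1007]
green 206 [ 0.5209 -0.3017  0.1008]
fintop 5631 ((570.5682983398438, -338.207763671875), (19.9356632232666, 54.08561706542969), 85.39673614501953)
```

Call:
servo_tool(deltas=[[0,0,0.3,-0.0026,0.005,0],[0,0,0.4,0,0,0],[0,0,0.4,0,0,0],[0,0,0.4,0,0,0],[0,0,0.3,0,0,0],[0,0,0,0,0,0]])

```text
t: 20.9
ee_pos: [0.5708, -0.3381, 0.2361]
eef_rot: [[-0.997, 0.082, -0.001], [0.082, 0.997, 0.001], [0.001, 0.001, -1.0]]
wrist_force: [-0.2, -0.7, -1.8]
width: 0.019
finger_force: 59.0
```

Call:
servo_tool(deltas=[[0,0,0.2,0,0,0],[0,0,0.2,0,0,0],[0,0,0,0,0,0]])

```text
t: 21.2
ee_pos: [0.571, -0.3383, 0.2328]
eef_rot: [[-0.997, 0.082, -0.0], [0.082, 0.997, 0.0], [0.0, 0.0, -1.0]]
wrist_force: [0.8, 0.4, -2.1]
width: 0.0191
finger_force: 59.0
```

Below the rim with no contact; continuing.

Call:
servo_tool(deltas=[[0,0,0.3,0,0,0],[0,0,0.3,0,0,0],[0,0,0.2,0,0,0],[0,0,0,0,0,0]])

```text
t: 21.6
ee_pos: [0.5709, -0.3382, 0.2244]
eef_rot: [[-0.997, 0.082, -0.001], [0.082, 0.997, 0.001], [0.001, 0.001, -1.0]]
wrist_force: [0.4, 0.3, -2.1]
width: 0.0191
finger_force: 59.0
```

Call:
servo_tool(deltas=[[0,0,0.15,0,0,0],[0,0,0.15,0,0,0],[0,0,0,0,0,0]])

```text
t: 21.9
ee_pos: [0.5711, -0.3383, 0.2218]
eef_rot: [[-0.997, 0.082, -0.0], [0.082, 0.997, 0.0], [0.0, 0.0, -1.0]]
wrist_force: [0.1, 0.3, -2.0]
width: 0.0191
finger_force: 59.0
```

Call:
servo_tool(deltas=[[0,0,0.1,0,0,0],[0,0,0.1,0,0,0],[0,0,0,0,0,0]])

```text
t: 22.2
ee_pos: [0.5713, -0.3386, 0.221]
eef_rot: [[-0.997, 0.082, 0.001], [0.082, 0.997, -0.0], [-0.001, -0.0, -1.0]]
wrist_force: [-1.5, 0.2, 1.4]
width: 0.019
finger_force: 59.3
```

Call:
servo_tool(deltas=[[0,0,0.1,0,0,0],[0,0,0,0,0,0.06],[0,0,0,0,0,0.08],[0,0,0,0,0,0.09],[0,0,0,0,0,0.09],[0,0,0,0,0,0.08],[0,0,0,0,0,0.06],[0,0,0,0,0,0]])

```text
t: 23.0
ee_pos: [0.5716, -0.3385, 0.2209]
eef_rot: [[-0.856, 0.516, 0.001], [0.516, 0.856, -0.001], [-0.001, 0.0, -1.0]]
wrist_force: [-1.8, 1.6, 4.7]
width: 0.019
finger_force: 60.0
```

Run:
```python
from meas import *
s=robot.get_state();print(s['t'],s['ee_pos'],s['eef_rot'].round(4).tolist(),s['wrist_force'].round(1),s['ft_torque'].round(3))
```

```text
23.0 [ 0.57160853 -0.33851421  0.22093688] [[-0.8565, 0.5162, 0.0013], [0.5162, 0.8565, -0.0006], [-0.0014, 0.0001, -1.0]] [-1.8  1.6  4.7] [0.38 0.33 0.12]
```

Call:
servo_tool(deltas=[[0,0,0,0,0,0.05],[0,0,0,0,0,0.036],[0,0,0,0,0,0],[0,0,0,0,0,0],[0,0,0,0,0,0]])

```text
t: 23.5
ee_pos: [0.5716, -0.3385, 0.2209]
eef_rot: [[-0.81, 0.587, 0.001], [0.587, 0.81, -0.001], [-0.001, 0.0, -1.0]]
wrist_force: [-1.2, 1.8, 5.9]
width: 0.0195
finger_force: 60.0
```

Run:
```python
from meas import *
s=robot.get_state();print(s['t'],s['ee_pos'],np.arctan2(-s['eef_rot'][1,0],-s['eef_rot'][0,0]),s['wrist_force'].round(1),s['ft_torque'].round(3))
snap('wrist','w8'); snap('scene','s8')
W,p,d=world('w8'); x,y,z=W[...,0],W[...,1],W[...,2]
hsv=cv2.cvtColor(p,cv2.COLOR_RGB2HSV).astype(int); H,S,V=hsv[...,0],hsv[...,1],hsv[...,2]
O=(d>0)&(H<14)&(H>3)&(S>150)&(V>90)
m=O&(np.abs(z-.084-.092)<.006);q=cv2.minAreaRect(W[m][:,:2].astype(np.float32)*1000);print('fintop',m.sum(),q,np.median(z[m]))
r=np.hypot(x-.5708,y+.3382); top=(d>0)&(np.abs(z-.1)<.006)
for n,w in dict(white=top&(r>.05)&(r<.072)&(S<70)&(V>150),green=top&(r>.05)&(r<.072)&(H>45)&(H<80)&(S>80)).items():
    c=W[w].mean(0); print(n,w.sum(),c.round(4),np.arctan2(-.3382-c[1],.5708-c[0]))
a=cv2.resize(p[60:360,170:470,::-1],(400,400)); sc=np.load('pics/s8.npz')['p'][140:270,170:300,::-1]
cv2.imwrite('pics/c8.png',np.hstack([a,cv2.resize(sc,(400,400),interpolation=cv2.INTER_CUBIC)]))
```

```text
23.5 [ 0.57163386 -0.3385176   0.22091628] -0.6272809443510383 [-1.2  1.8  5.9] [0.391 0.292 0.145]
fintop 5624 ((570.7816772460938, -337.99652099609375), (19.511472702026367, 54.02486038208008), 53.7391357421875) 0.17597983976398845
white 315 [ 0.5093 -0.3329  0.1008] -0.0855382594016321
green 285 [ 0.5211 -0.3018  0.1009] -0.6315059767507825
```

View pics/c8.png

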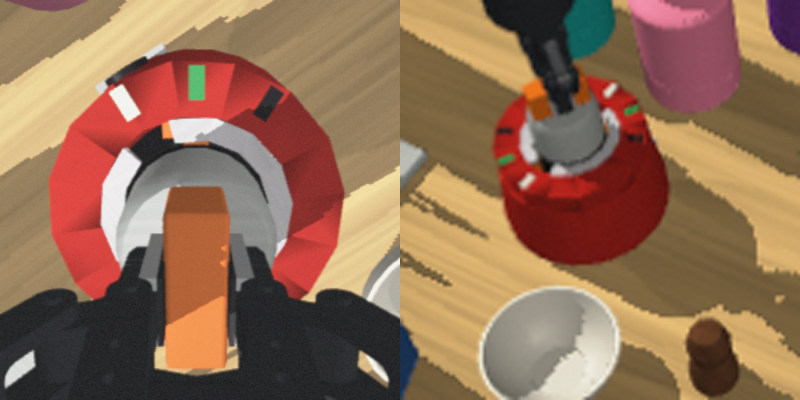

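The fin is aligned with the green mark at (197,83), within 0.002 rad, and its top is at 176 mm, so the cup is fully home. Adding a small nudge for the collar play, then handing in.

Call:
servo_tool(deltas=[[0,0,0,0,0,0.015],[0,0,0,0,0,0],[0,0,0,0,0,0],[0,0,0,0,0,0]])

```text
t: 24.0
ee_pos: [0.5716, -0.3385, 0.2209]
eef_rot: [[-0.801, 0.599, 0.001], [0.599, 0.801, -0.001], [-0.001, 0.0, -1.0]]
wrist_force: [-1.9, 2.3, 5.5]
width: 0.0192
finger_force: 60.0
```

Run:
```python
from rig import robot
s=robot.get_state();print(s['t'],s['eef_rot'][:,0],s['ft_torque'],s['wrist_force'],s['finger_force']); print(robot.job_done())
```

```text
24.0 [-0.80076331  0.5989793  -0.00138895] [0.38111725 0.31025129 0.1587528 ] [-1.87839506  2.31413847  5.48429974] 59.987196922302246
the job is handed in; nothing more can be done
None
```

The job is handed in at 24.0 s: the jug stands upright on the cork mat, and the cup is fully home in the base, gripped and held at the green pulse marks, well short of the lock click.

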